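Centre the wobbly prize cup on its plinth

ROBOT

A 6-joint arm with a two-finger parallel gripper is mounted at the origin on the work surface. World frame = base frame: x ahead of the robot, y to its left, z up, the work surface at z = 0. Lengths are in mm, angles in rad, forces in N, time in s.
With the tool pointing down it reaches from about 350 to 975 mm from the base axis. Payload 17.4 kg.
Tool frame: the origin (TCP) lies at the centre of the arm's flange, where the gripper is bolted on; the fingertips stand 173 mm ahead of it and the grasp point (between the pads) lies 155 mm ahead of it (tcp_to_tips is the distance from the TCP to the fingertips, in mm); z points along the fingers, y is the line along which they close (so a half turn about z gives the same grasp; the last joint's range is limited). The gripper opens to 85 mm and grips with 20 to 120 N. Pads are 22 mm wide; open, the fingers measure 114 mm over their backs; the gripper's body (76 mm by 85 mm) begins 54 mm behind the grasp point. The pads swing forward as they close: fully open they stand 13 mm farther back than shut.
Start: joints at [-1.307, 0.116, 1.442, -0, 1.584, -0.038], TCP at [200.627, -644.502, 404.703] pointing down, gripper open.
Joint ranges: [-2.83, 2.83], [-0.83, 2.19], [0.07, 2.5], [-1.14, 4.28], [0.01, 3], [-2.97, 2.97]. Speed limits (rad/s): [1.89, 1.89, 2.22, 3.14, 3.14, 3.14].

INTERFACE

Orientations are given as a unit quaternion [x, y, z, w].
In Python, from bench import sense, snapshot, sign_off, look_for, masks_of, spot_point, tcp_to_tips gives the robot as it stands.
- The arm moves only by the tool apply_moves, never from a script. Its argument "targets" is a list of rows, each a list of 3 entries, a list of its own where there are three numbers: the shift along the tool's x, y, z in mm, then the turn, a rotation vector about the tool's x, y, z in degrees, then the opening, from 0 (shut) to 1 (fully open). A call has 1 to 12 rows; each row is the pose to reach, as a shift and turn from the pose commanded when the call began, along the tool's axes at that moment; what a row does not reach only later rows make up. A row lasts 1/12 s, in which the tool goes at most 41.7 mm and 7.16 degrees, less where a joint would pass 70% of its speed; a pose out of reach is approached as far as the arm can. A call with a gripper value outside its range is refused whole. The fingers move at their own pace and stop on an object; the grip force is fixed at half the most. Time passes only in rows, so rows that repeat a pose let the fingers close. It gives the time, the measured TCP pose, the force, the opening and the grip force at its end, in the units of the state.
- sense(): the state, without advancing time (a new reading comes with each control period).
- snapshot(name): name is "side" or "top" or "wrist"; returns a dict with "frame" (480x640x3 uint8, blue, green, red), "z_map" (480x640 float32, mm along the optical axis (not along the pixel's ray), 0 where there is no reading), "vfov" (degrees; the focal length in pixels is half the picture's height over the tangent of half this angle, whatever the lens; pixels are square), "cx", "cy" (the principal point, pixels), "R" (3x3) and "t" (3): a world point X has camera coordinates R X + t; the wrist camera has in their place "hand_eye" (4x4, takes a point from camera to tool coordinates, whose origin is the TCP and whose axes are the flange's). Camera axes: x right, y down, z forward; pixel columns grow to the right and rows downward; lengths in mm; the calibration is good to about 2 mm. A picture is of the moment at which its call begins: read the wrist's pose just before it.
- sign_off(): hands the job in; it is judged then, once.
Trained networks look in a picture, given as the dict that the camera call returned (one of the last four; its "shot" number tells which), for a name from the list of things; names that differ only in an ending like _2 or _b are one class to them, and where a whole thing is asked for, a point or a joint stands for the part that bears it (a point fixed in the world has none). Each returns a list of dicts, best first, with "confidence" (0 to 1); they miss things now and then, are a little off and sometimes report something else, mostly with a low value. They report only what shows in the picture. A call takes as long as a camera call. They do not tell look-alikes from the thing itself.
- look_for(picture, name): "position" ([x, y, z] in mm, in the coordinates of the camera as it stood for that picture, good to about 4 mm: the middle of the surface that is visible of it).
- masks_of(picture, name): "region" (480x640 bool, what is visible of it).
- spot_point(picture, name): "position" ([x, y, z] in mm, in the coordinates of the camera as it stood for that picture, good to about 4 mm: a listed point, or the origin of a listed thing).
The state is a dict: "time_s": time; "joints": joint angles; "joint_velocities": joint speeds; "joint_torque": joint torques, N m; "tool_pos": TCP position; "tcp_rot": TCP orientation; "wrist_force": force on the tool from outside, world axes, zero at the start; "ft_torque": the same for the moment, N m; "opening": finger opening in mm; "gripper_force": force on a finger pad.
Only numpy, scipy, OpenCV 4.12 (cv2) and the standard library are available. Lean on these libraries where they do the work, as an engineer would, in place of code of your own. Each camera call takes 0.05 s, during which the arm holds its last target. There are 200 camera calls.

TASK

The little brass prize cup has been left off-centre on its stone plinth. Nudge it from the side with light fingertip taps until it stands upright in the middle of the plinth's top, within about half a centimetre, and then leave it standing free. It is wobbly: do not grip, lift or tip it, do not shift the plinth, and leave the other things on the desk where they are.

Things in the scene. Friction and masses are not known exactly. Their poses are not given: they have to be found in the camera images.
- cup: Small loose brass two-handled prize cup, 74 mm tall, about 0.16 kg, on the plinth. Origin: centre of its underside; z up. It stands on a round pad only 30 mm across, so it wobbles. Thin stem, slender bowl 31 mm across, 38 mm at the rim; handles along its own y reach 22 mm from the axis at 46 to 64 mm height. Starts 14 to 24 mm off-centre in any direction.
- cup_foot (a point): Point on the cup's axis 10 mm above its underside, in the middle of its round foot: the widest part, 44 mm across, with an upright side from 4 to 17 mm above the underside. Pushed slowly here the cup slides without tipping and stops with the push; pushed on the bowl or rim it tips instead.
- plinth_top (a point): Centre of the plinth's flat square top, which is where the cup's underside centre belongs; z up, x and y along the sides. The loose white marble plinth (1.4 kg) is 50 mm high: a lower block 120 x 120 mm and 20 mm high, a thin brass step, and an upper block whose top is 96 x 96 mm. It stands at any yaw.
- plinth: The same plinth; origin at the centre of its underside, 50 mm below its top.
- mug: Bystander: blue mug, 76 mm across and 90 mm high with a handle; origin at the centre of its underside. 13 cm or more from the plinth's centre.
- tin: Bystander: flat round red pellet tin, 64 mm across, 22 mm high; origin at the centre of its underside.
- stamp: Bystander: rubber stamp with a turned wooden handle, foot 30 x 52 mm, 67 mm high; origin at the centre of its underside.
- pad: Green desk pad under all of these, 400 x 560 x 3 mm, fixed; origin at the centre of its underside.
There are look-alikes about, which are no part of the job. What is meant by the plinth is not purple, and is the larger of those in its own colour. There is more than one size of the cup; the job needs the middle-sized.

How it is judged (in metres and radians):
At the end, for the whole second after the job is handed in: The cup stands still and upright on the plinth, the centre of its underside within 6 mm of the centre of the plinth's top; plinth, mug, tin and stamp are within 10 mm of where they started (horizontal distance between cup and plinth_top below 0.006 m and z of cup in the frame of plinth_top between -0.003 and 0.003 m and angle between cup's own z axis and vertical below 0.06 rad and linear speed of cup below 0.01 m/s and angular speed of cup below 0.1 rad/s and distance of each of plinth, mug, tin, stamp from where it was at the start of the episode below 0.01 m); the robot touches nothing.
It fails at once if the cup is lifted more than 8 mm off the plinth (z of cup in the frame of plinth_top above 0.008 m).
It fails at once if the cup is tipped more than 15 degrees or falls off the plinth (angle between cup's own z axis and vertical above 0.26 rad or z of cup in the frame of plinth_top below -0.01 m).
It fails at once if the cup is struck, squeezed or pressed with more than 8 N (contact force between any of the fingers, the arm and cup above 8 N).
It fails at once if the cup is gripped between the fingers or pressed from above (horizontal distance between the grasp point and cup below 0.015 m and contact force between the fingers and cup above 0.3 N).
It fails at once if the plinth or a bystander is shifted more than 10 mm (distance of any of plinth, mug, tin, stamp from where it was at the start of the episode above 0.01 m).
It also fails if it takes over 40 s, if anything falls off the work surface, if the arm or the gripper's body presses on something with over 40 N, if the wrist force passes 120 N, or if a joint passes its speed limit or range.

## Working session

There is one attempt and no reset: what is moved stays moved. The work goes in short steps, Python scripts to look and compute and a tool call to move; the robot and the scene stay as the last step left them, time stands still between calls to the robot, and variables do not carry over. Pictures are saved under pics/ and viewed, at most 10 in all, crops included, and the job is handed in when it is done.

Besides the shell and the picture viewer there is one more tool, called after "Call:" by a JSON object that holds its "name" and its "arguments". apply_moves: Moves the arm, as the interface text tells. Its arguments: {"type":"object","properties":{"targets":{"type":"array"}},"required":["targets"]}

```bash
mkdir -p pics; cat > h.py <<'E'
import numpy as np,cv2
from bench import *
from scipy.spatial.transform import Rotation as Ro
def f(p): return 240/np.tan(np.radians(p["vfov"])/2)
def w(p,X):
    return np.asarray(p["R"]).T@(np.asarray(X)-np.asarray(p["t"]))
def cloud(p):
    z=p["z_map"]; v,u=np.mgrid[:480,:640]; F=f(p)
    c=np.stack([(u-p["cx"])/F*z,(v-p["cy"])/F*z,z],-1)
    return (c-np.asarray(p["t"]))@np.asarray(p["R"])
def pix(p,X):
    c=np.asarray(p["R"])@X+np.asarray(p["t"]); return f(p)*c[:2]/c[2]+[p["cx"],p["cy"]]
E
python3 - <<'E'
from h import *
s=sense();print(s["tool_pos"],s["tcp_rot"],s["opening"])
for n in("top","side"):
    p=snapshot(n);cv2.imwrite(f"pics/{n}.png",p["frame"])
    for k in("cup","plinth","plinth_top","cup_foot","mug","tin","stamp"):
        for d in spot_point(p,k):
            X=w(p,d["position"]);print(n,k,round(d["confidence"],2),X.round(),pix(p,X).round())
E
```

```text
[ 200.62848749 -644.50774185  403.97442514] [ 9.88635414e-01  1.50331990e-01 -5.75770292e-05 -5.54571332e-04] 85.56831164588584
top cup 0.61 [ 595. -129.   48.] [357. 204.]
top cup 0.49 [ 736. -157.    2.] [367. 145.]
top plinth 0.85 [ 607. -108.    5.] [346. 203.]
top plinth 0.81 [ 680. -483.   -4.] [519. 167.]
top plinth 0.7 [ 302. -168.    0.] [379. 348.]
top plinth_top 0.65 [ 607. -111.   50.] [348. 198.]
top plinth_top 0.65 [ 681. -481.   46.] [526. 159.]
top plinth_top 0.64 [ 303. -169.   34.] [381. 348.]
top cup_foot 0.9 [ 595. -130.   66.] [358. 201.]
top cup_foot 0.73 [ 735. -157.   11.] [367. 144.]
top cup_foot 0.72 [ 454. -104.   18.] [346. 274.]
top mug 0.72 [473. 109.   2.] [245. 268.]
top tin 0.97 [634. 140.   3.] [230. 194.]
top stamp 0.59 [ 599. -278.   -2.] [426. 205.]
top stamp 0.36 [ 596. -132.   65.] [359. 201.]
side cup 0.91 [ 452. -109.    2.] [348. 265.]
side cup 0.62 [ 596. -131.   51.] [313. 224.]
side cup 0.56 [ 738. -155.   -1.] [283. 218.]
side plinth 0.74 [ 610. -113.    4.] [305. 240.]
side plinth 0.74 [ 678. -487.   -1.] [372. 185.]
side plinth_top 0.77 [ 676. -486.   52.] [374. 171.]
side plinth_top 0.76 [ 606. -110.   54.] [305. 225.]
side cup_foot 0.97 [ 456. -111.   16.] [348. 260.]
side cup_foot 0.74 [ 736. -157.   11.] [284. 215.]
side cup_foot 0.6 [ 594. -133.   60.] [314. 221.]
side cup_foot 0.37 [ 595. -132.   51.] [314. 224.]
side mug 0.61 [466. 107.   3.] [282. 303.]
side tin 0.86 [636. 139.   2.] [224. 279.]
side stamp 0.79 [ 592. -282.    4.] [351. 218.]
```

View pics/top.png

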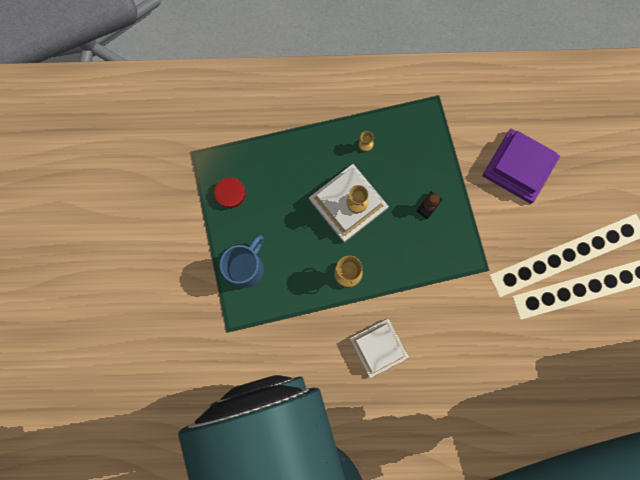

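View pics/side.png

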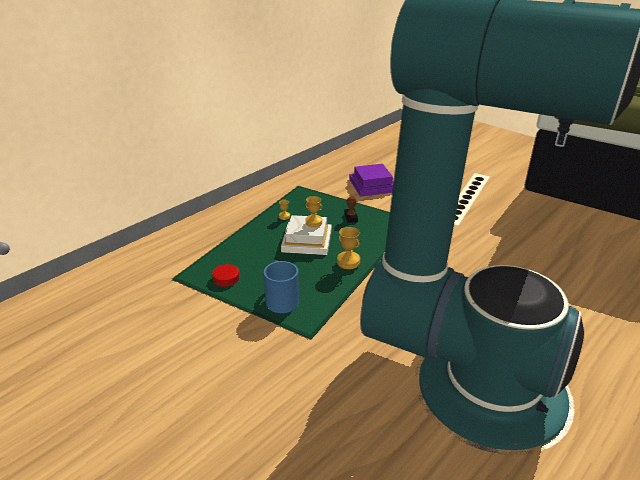

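Candidates for the cup in the top view are the big one at (348,271), the small one at (366,142), and the middle-sized one on the plinth at (357,201). For the plinth they are small white (379,348), purple (521,165), and large white (348,203). I choose the cup at (357,201) on the large white plinth at (348,203). Next I move in for a close wrist look.

Call:
{"name": "apply_moves", "arguments": {"targets": [[[40,-27,0],[0,0,-5],0.3],[[75,-51,0],[0,0,-11],0.3],[[110,-75,0],[0,0,-17],0.3],[[145,-99,0],[0,0,-23],0.3],[[180,-123,0],[0,0,-29],0.3],[[215,-147,0],[0,0,-35],0.3],[[250,-171,0],[0,0,-41],0.3],[[285,-195,0],[0,0,-43],0.3],[[320,-219,0],[0,0,-43],0.3],[[355,-243,0],[0,0,-43],0.3],[[390,-267,0],[0,0,-43],0.3],[[420,-287,0],[0,0,-43],0.3]]}}

```text
time_s: 1.8
tool_pos: [511.6, -250.4, 405.1]
tcp_rot: [0.865, 0.502, 0.0, 0.0]
wrist_force: [0.3, -0.9, 0.4]
opening: 25.7
gripper_force: 0.0
```

```bash
cat >> h.py <<'E'
def wrist():
    s=sense();p=snapshot("wrist");T=np.eye(4);T[:3,:3]=Ro.from_quat(s["tcp_rot"]).as_matrix();T[:3,3]=s["tool_pos"]
    M=np.linalg.inv(T@np.asarray(p["hand_eye"]));p["R"]=M[:3,:3];p["t"]=M[:3,3];return s,p
E
python3 - <<'E'
from h import *
s,p=wrist();print(s["time_s"],s["tool_pos"],Ro.from_quat(s["tcp_rot"]).as_matrix().round(3).tolist(),s["opening"])
print(np.asarray(p["hand_eye"]).round(2).tolist(),tcp_to_tips if not callable(tcp_to_tips) else tcp_to_tips())
cv2.imwrite("pics/w1.png",p["frame"])
for k in("cup","plinth_top","cup_foot","stamp"):
    for d in spot_point(p,k):
        X=w(p,d["position"]);print(k,round(d["confidence"],2),X.round(1),pix(p,X).round())
E
```

```text
1.8 [ 511.6489949  -250.44803361  405.06977806] [[0.496, 0.869, 0.001], [0.869, -0.496, -0.0], [-0.0, 0.001, -1.0]] 25.701164103925954
[[0.0, -0.95, -0.32, 83.18], [1.0, 0.0, -0.0, -0.9], [0.0, -0.32, 0.95, 30.37], [0.0, 0.0, 0.0, 1.0]] 173.4
cup 0.7 [ 451.9 -111.2    3.5] [174.  76.]
plinth_top 0.91 [ 302.4 -167.9   37. ] [ 54. 234.]
plinth_top 0.82 [ 677.1 -482.7   48.3] [621. 334.]
cup_foot 0.84 [ 451.  -108.    16.5] [165.  72.]
stamp 0.84 [ 598.2 -283.3    2.7] [428. 170.]
```

View pics/w1.png

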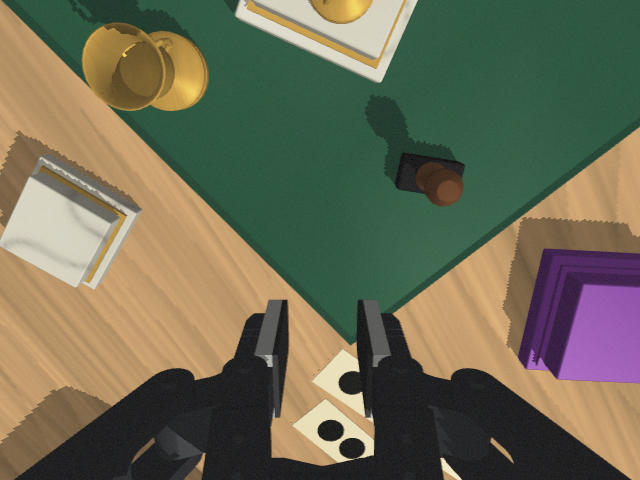

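The picture shows the fingers at the bottom. The plinth is cut off at the top (325,25), and the tall look-alike cup is at (150,65). I move forward to bring the plinth fully into view.

Call:
{"name": "apply_moves", "arguments": {"targets": [[[35,6,0],[0,0,0],0.3],[[70,13,0],[0,0,0],0.3],[[70,13,0],[0,0,0],0.3],[[70,13,0],[0,0,0],0.3]]}}

```text
time_s: 2.38
tool_pos: [557.0, -198.3, 404.5]
tcp_rot: [0.865, 0.502, -0.0, -0.0]
wrist_force: [-0.4, -0.2, 0.3]
opening: 25.1
gripper_force: 0.0
```

```bash
cat >> h.py <<'E'
def measure(p,s=None):
    C=cloud(p);ok=p["z_map"]>0;hsv=cv2.cvtColor(p["frame"],cv2.COLOR_BGR2HSV)
    near=np.hypot(C[...,0]-607,C[...,1]+110)<90
    top=ok&near&(abs(C[...,2]-53)<6)&(hsv[...,1]<60)&(hsv[...,2]>90)
    P=C[top][:,:2];r=cv2.minAreaRect(P[::3].astype(np.float32));print("top rect",r,"z",np.median(C[top][:,2]),len(P))
    g=ok&near&(hsv[...,1]>110)&(hsv[...,0]>12)&(hsv[...,0]<32)
    F=C[g&(C[...,2]>57.5)&(C[...,2]<71)][:,:2]
    # circle fit of the upright foot side, radius 22
    from scipy.optimize import least_squares
    c0=np.median(F,0)
    q=least_squares(lambda c:np.clip(np.hypot(*(F-c).T)-22,0,None)*3+np.clip(22-np.hypot(*(F-c).T),0,None)*.02,c0).x
    R=C[g&(C[...,2]>120)][:,:2];rim=cv2.minEnclosingCircle(R.astype(np.float32)) if len(R)>5 else None
    e=cv2.minEnclosingCircle(F.astype(np.float32))
    print("foot enc",e,"fit",q.round(1),"rim",rim,len(F))
    for k in("plinth_top","cup_foot","cup"):
        for d in spot_point(p,k):
            X=w(p,d["position"])
            if np.hypot(X[0]-607,X[1]+110)<70:print(k,round(d["confidence"],2),X.round(1),pix(p,X).round())
E
python3 - <<'E'
from h import *
s,p=wrist();print(s["time_s"],s["tool_pos"])
cv2.imwrite("pics/w2.png",p["frame"]);measure(p)
E
```

```text
2.3833 [ 556.96570474 -198.32426507  404.50765929]
top rect ((603.9012451171875, -113.55842590332031), (95.94902801513672, 95.87171936035156), 37.20051193237305) z 53.39769696607643 14597
  return _methods._mean(a, axis=axis, dtype=dtype,
  ret = um.true_divide(
Traceback (most recent call last):
  File "h.py", line 26, in measure
    q=least_squares(lambda c:np.clip(np.hypot(*(F-c).T)-22,0,None)*3+np.clip(22-np.hypot(*(F-c).T),0,None)*.02,c0).x
      ~~~~~~~~~~~~~^^^^^^^^^^^^^^^^^^^^^^^^^^^^^^^^^^^^^^^^^^^^^^^^^^^^^^^^^^^^^^^^^^^^^^^^^^^^^^^^^^^^^^^^^^^^^^^
ValueError: Initial guess is outside of provided bounds
```

View pics/w2.png

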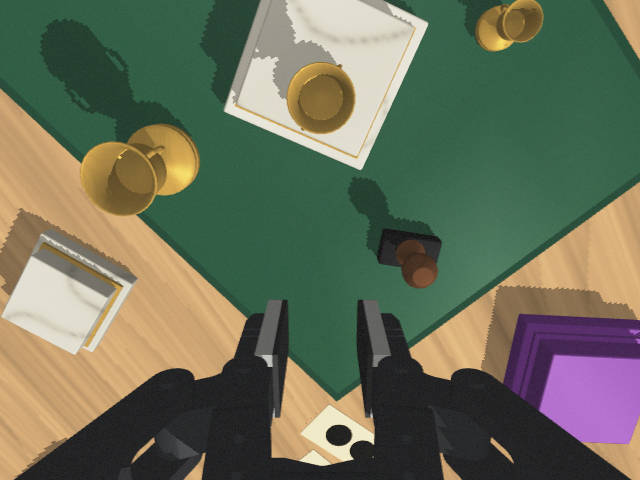

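The middle-sized cup's rim is centred at (321,98), on the large white plinth spanning about (225..428, 0..170). It lies in line with the fingers, whose centre is at x≈322. The cup's depth filter came up empty, so I fix that and use the rim.

```bash
python3 - <<'E'
from h import *
s,p=wrist()
C=cloud(p);sub=C[50:150:12,321];print(sub.round().tolist());print(p["frame"][50:150:12,321].tolist())
hsv=cv2.cvtColor(p["frame"],cv2.COLOR_BGR2HSV)
g=(hsv[...,1]>110)&(hsv[...,0]>8)&(hsv[...,0]<35)
near=np.hypot(C[...,0]-600,C[...,1]+120)<60
Z=C[...,2][g&near];print(np.histogram(Z,bins=range(40,145,8)))
R=C[g&near&(C[...,2]>119)&(C[...,2]<135)][:,:2]
print(cv2.minEnclosingCircle(R.astype(np.float32)),cv2.minAreaRect(R.astype(np.float32)))
for k in("plinth_top","cup_foot","cup"):
    for d in spot_point(p,k):
        X=w(p,d["position"]);print(k,round(d["confidence"],2),X.round(1),pix(p,X).round())
# rim by colour ellipse back-projected to z=127
m=np.zeros((480,640),np.uint8);m[40:150,270:375]=g[40:150,270:375]*255
c=max(cv2.findContours(m,0,1)[0],key=cv2.contourArea);e=cv2.fitEllipse(cv2.convexHull(c));print(e)
d=np.asarray(p["R"]).T@np.array([(e[0][0]-p["cx"])/f(p),(e[0][1]-p["cy"])/f(p),1]);o=-np.asarray(p["R"]).T@p["t"]
print(o,o+d*(127-o[2])/d[2])
E
```

```text
[[608.0, -105.0, 54.0], [602.0, -115.0, 127.0], [600.0, -120.0, 102.0], [596.0, -126.0, 94.0], [593.0, -132.0, 97.0], [589.0, -138.0, 96.0], [586.0, -143.0, 115.0], [580.0, -154.0, 53.0], [573.0, -165.0, 21.0]]
[[135, 146, 149], [79, 159, 200], [49, 95, 118], [46, 94, 119], [55, 110, 139], [57, 111, 138], [51, 92, 114], [206, 220, 224], [215, 228, 231]]
(array([   0,    1,    0,    0,    0,    0,  151, 1453,  301,  382, 1504,
         73,    0]), array([ 40,  48,  56,  64,  72,  80,  88,  96, 104, 112, 120, 128, 136,
       144]))
((593.3641967773438, -130.46286010742188), 18.859905242919922) ((593.1613159179688, -130.5691375732422), (37.12876892089844, 36.776123046875), 60.35039520263672)
plinth_top 0.97 [ 680.1 -485.2   49.5] [596. 399.]
plinth_top 0.64 [ 607.5 -115.8   50.7] [328.  65.]
plinth_top 0.63 [ 303.2 -169.2   39.5] [ 54. 308.]
cup_foot 0.93 [ 452.2 -108.4   14.9] [161. 158.]
cup_foot 0.93 [ 735.7 -151.8    5. ] [494.  23.]
cup_foot 0.85 [ 597.8 -131.6   62.7] [327.  93.]
cup 0.98 [ 733.9 -154.7    4.5] [493.  28.]
cup 0.83 [ 453.8 -112.7    1.3] [171. 159.]
cup 0.69 [ 596.2 -127.1   53.6] [322.  88.]
((320.6136474609375, 95.91372680664062), (67.94084930419922, 72.98855590820312), 6.6194539070129395)
[ 596.96131966 -126.23992899  374.19616879] [ 593.63403219 -129.94061905  127.        ]
```

Call:
{"name": "apply_moves", "arguments": {"targets": [[[-15,-2,0],[0,6,0],0.3],[[-29,-2,30],[0,12,0],0.3],[[-29,-2,60],[0,18,0],0.3],[[-29,-2,90],[0,20,0],0.3],[[-29,-2,90],[0,20,0],0.3],[[-29,-2,90],[0,20,0],0.3]]}}

```text
time_s: 3.13
tool_pos: [540.2, -223.0, 314.2]
tcp_rot: [0.852, 0.494, 0.149, -0.088]
wrist_force: [0.1, -0.5, 1.0]
opening: 25.6
gripper_force: 0.0
```

```bash
cat >> h.py <<'E'
def meas2(p):
    C=cloud(p);ok=p["z_map"]>0;hsv=cv2.cvtColor(p["frame"],cv2.COLOR_BGR2HSV)
    near=np.hypot(C[...,0]-607,C[...,1]+110)<90
    top=ok&near&(abs(C[...,2]-53)<6)&(hsv[...,1]<60)&(hsv[...,2]>60)
    P=C[top];r=cv2.minAreaRect(P[:,:2].astype(np.float32));z=np.median(P[:,2])
    g=ok&near&(hsv[...,1]>110)&(hsv[...,0]>8)&(hsv[...,0]<35)
    R=C[g&(C[...,2]>z+66)&(C[...,2]<z+82)];e=cv2.minEnclosingCircle(R[:,:2].astype(np.float32))
    F=C[g&(C[...,2]>z+5)&(C[...,2]<z+16)];ef=cv2.minEnclosingCircle(F[:,:2].astype(np.float32)) if len(F) else None
    print("top",np.round(r[0],1),np.round(r[1],1),round(r[2],1),"z",z.round(1),"rim",np.round(e[0],1),round(e[1],1),len(R),"footpts",ef,len(F))
    d=np.array(r[0])-e[0];print("need",d.round(1),np.hypot(*d).round(1),np.degrees(np.arctan2(d[1],d[0])).round(1))
    return C
E
python3 - <<'E'
from h import *
s,p=wrist();print(s["time_s"],s["tool_pos"],s["opening"])
cv2.imwrite("pics/w3.png",p["frame"]);C=meas2(p)
T=Ro.from_quat(s["tcp_rot"]);L=T.inv().apply((C-s["tool_pos"]).reshape(-1,3))
m=(p["z_map"].ravel()>0)&(L[:,2]>140)&(L[:,2]<182)&(abs(L[:,1])<50)&(abs(L[:,0])<30)&(C[...,2].ravel()>110)
Q=L[m];print(len(Q),"tool max z",np.percentile(Q[:,2],[50,95,99.5]),"x",Q[:,0].min(),Q[:,0].max(),"y",np.sort(np.round(Q[:,1]))[::max(1,len(Q)//12)])
q=snapshot("top");cv2.imwrite("pics/t2.png",q["frame"]);meas2(q)
E
```

```text
3.1333 [ 540.19623367 -222.95567389  314.23110094] 25.550510912550433
top [ 604.1 -113.7] [96.4 96. ] 37.2 z 53.4 rim [ 593.4 -130.6] 18.9 2540 footpts ((584.64404296875, -140.71844482421875), 16.749910354614258) 25
need [10.7 16.9] 20.0 57.6
4470 tool max z [152.43394833 167.0926332  171.44267807] x -11.332473919101128 12.477778046780243 y [-28. -24. -21. -18. -15. -14. -14.  12.  13.  16.  19.  23.  26.]
top [ 606.  -110.6] [96.6 96.3] 37.3 z 52.1 rim [ 594.6 -127.4] 18.5 92 footpts ((594.0509033203125, -128.6053009033203), 20.786039352416992) 26
need [11.4 16.8] 20.2 55.8
```

View pics/w3.png

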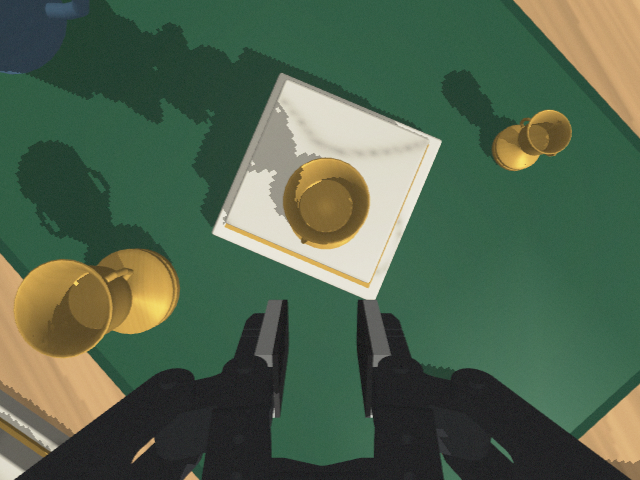

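Both cameras agree: the cup must go about 20 mm at 57°, almost straight along tool x. The fingertips in the image straddle the cup's line, with its rim at (326,203). I descend vertically behind the foot.

Call:
{"name": "apply_moves", "arguments": {"targets": [[[-6,0,17],[0,0,0],0.3],[[-12,0,34],[0,0,0],0.3],[[-19,0,51],[0,0,0],0.3],[[-25,0,68],[0,0,0],0.3],[[-29,0,79],[0,0,0],0.3],[[-31,0,86],[0,0,0],0.3],[[-31,0,86],[0,0,0],0.3],[[-31,0,86],[0,0,0],0.3]]}}

```text
time_s: 3.9
tool_pos: [541.3, -222.0, 224.4]
tcp_rot: [0.851, 0.495, 0.15, -0.087]
wrist_force: [0.1, -0.4, 0.9]
opening: 25.8
gripper_force: 0.0
```

```bash
cat >> h.py <<'E'
def rel(s,cup):
    T=Ro.from_quat(s["tcp_rot"]).as_matrix();d=T[:2,0]/np.hypot(*T[:2,0]);l=T[:2,1]/np.hypot(*T[:2,1])
    tip=s["tool_pos"]+172*T[:,2];v=np.array(cup)-tip[:2];print("tip",tip.round(1),"cup ahead",(v@d).round(1),"lat",(v@l).round(1))
E
python3 - <<'E'
from h import *
s,p=wrist();print(s["time_s"],s["tool_pos"],s["wrist_force"]);rel(s,(593.4,-130.5))
try: meas2(p)
except Exception as e: print(e)
cv2.imwrite("pics/w4.png",p["frame"])
q=snapshot("side");cv2.imwrite("pics/s2.png",cv2.resize(q["frame"][160:280,220:420],None,fx=4,fy=4))
E
```

```text
3.9 [ 541.28681024 -222.02541264  224.40842863] [ 0.14210615 -0.38281877  0.88065339]
tip [ 570.6 -171.    62.8] cup ahead 46.5 lat -0.2
top [ 604.  -113.9] [96.1 96.7] 37.2 z 53.4 rim [ 593.5 -130.4] 19.1 10205 footpts ((581.9379272460938, -145.97879028320312), 9.403547286987305) 29
need [10.5 16.6] 19.6 57.7
```

View pics/w4.png

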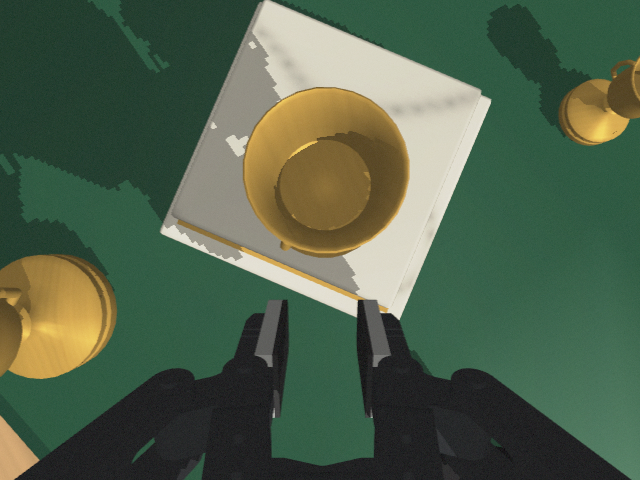

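View pics/s2.png

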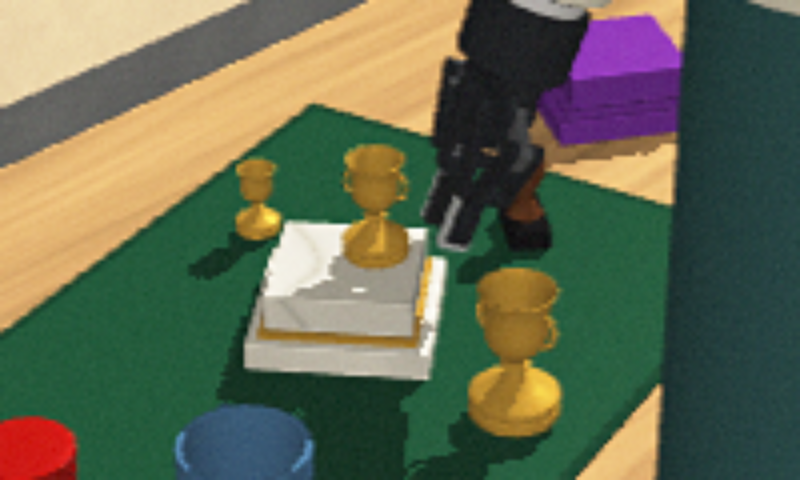

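The tips are level with the foot, about 18 mm behind contact, and centred on the cup (rim at (326,172)). Nothing is touched yet. I approach slowly.

Call:
{"name": "apply_moves", "arguments": {"targets": [[[4,0,3.6],[0,0,0],0.3],[[8.7,0,5.3],[0,0,0],0.3],[[12.5,0,6.7],[0,0,0],0.3],[[14.3,0,7.4],[0,0,0],0.3],[[15.3,0,7.7],[0,0,0],0.3],[[16.2,0,8.1],[0,0,0],0.3],[[17.2,0,8.4],[0,0,0],0.3],[[18.1,0,8.7],[0,0,0],0.3],[[19,0,9.1],[0,0,0],0.3],[[20,0,9.4],[0,0,0],0.3],[[20.9,0,9.8],[0,0,0],0.3],[[21.9,0,10.1],[0,0,0],0.3]]}}

```text
time_s: 5.0
tool_pos: [552.8, -201.1, 221.3]
tcp_rot: [0.852, 0.495, 0.15, -0.087]
wrist_force: [-0.6, -1.5, -0.0]
opening: 25.7
gripper_force: 0.4
```

```bash
python3 - <<'E'
from h import *
s,p=wrist();print(s["time_s"],s["tool_pos"],s["wrist_force"]);rel(s,(593.4,-130.5))
meas2(p);cv2.imwrite("pics/w5.png",p["frame"])
E
```

```text
5.0 [ 552.83696188 -201.09859425  221.26930026] [-0.55788586 -1.54510408 -0.02122503]
tip [ 582.  -150.    59.6] cup ahead 22.6 lat 0.2
top [ 603.5 -114.4] [98.3 96.8] 37.3 z 53.4 rim [ 594.5 -126.3] 19.1 11091 footpts ((563.968505859375, -134.68896484375), 0.4993681311607361) 3
need [ 9.  11.9] 14.9 52.9
```

Contact is gentle and the cup has slid about 5 mm, upright. I keep pushing with a slight +y correction.

Call:
{"name": "apply_moves", "arguments": {"targets": [[[1.1,0.2,0.4],[0,0,0],0.3],[[2.2,0.5,0.8],[0,0,0],0.3],[[3.3,0.8,1.2],[0,0,0],0.3],[[4.4,1.0,1.6],[0,0,0],0.3],[[5.5,1.2,2.0],[0,0,0],0.3],[[6.6,1.5,2.4],[0,0,0],0.3],[[7.7,1.8,2.8],[0,0,0],0.3],[[8.8,2.0,3.2],[0,0,0],0.3],[[9.7,2.0,3.5],[0,0,0],0.3],[[10.6,2.0,3.8],[0,0,0],0.3],[[11.3,2.0,4.1],[0,0,0],0.3],[[11.8,2.0,4.3],[0,0,0],0.3]]}}

```text
time_s: 6.05
tool_pos: [560.8, -191.1, 221.3]
tcp_rot: [0.852, 0.495, 0.15, -0.087]
wrist_force: [-0.4, -0.4, -0.8]
opening: 25.5
gripper_force: 0.4
```

```bash
python3 - <<'E'
from h import *
s,p=wrist();print(s["time_s"],s["tool_pos"],s["wrist_force"])
meas2(p);cv2.imwrite("pics/w6.png",p["frame"]);rel(s,(604,-113.8))
E
```

```text
6.05 [ 560.8122394  -191.12699942  221.3023475 ] [-0.38372114 -0.44738356 -0.77013347]
top [ 604.1 -114. ] [96.3 96.5] 37.2 z 53.4 rim [ 577.2 -119.3] 44.3 11107 footpts ((584.9068603515625, -136.59849548339844), 18.58452606201172) 5
need [26.8  5.3] 27.4 11.2
tip [ 590.  -140.    59.7] cup ahead 29.7 lat -0.8
```

View pics/w6.png

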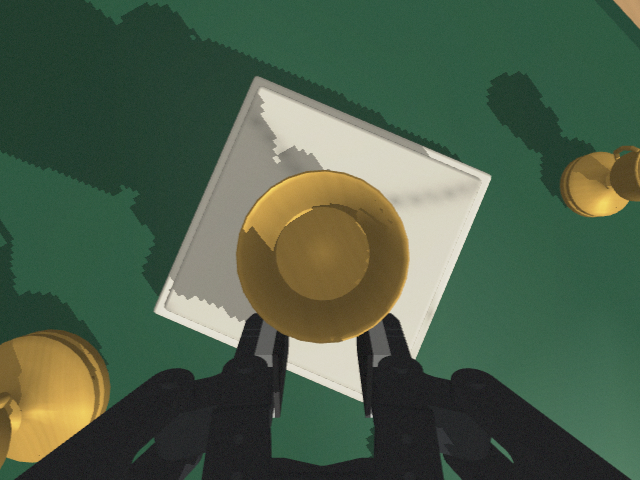

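The cup's rim is at about (322,257), upright, with the fingertips touching behind it. A stray pixel spoilt the rim fit, so I take the largest blob instead.

```bash
cat >> h.py <<'E'
def rim(p,pl=(604,-113.8)):
    C=cloud(p);hsv=cv2.cvtColor(p["frame"],cv2.COLOR_BGR2HSV)
    m=((hsv[...,1]>110)&(hsv[...,0]>8)&(hsv[...,0]<35)&(C[...,2]>119)&(C[...,2]<135)&(p["z_map"]>0)&(np.hypot(C[...,0]-pl[0],C[...,1]-pl[1])<45)).astype(np.uint8)
    n,L,st,_=cv2.connectedComponentsWithStats(m);i=1+np.argmax(st[1:,4]);e=cv2.minEnclosingCircle(C[L==i][:,:2].astype(np.float32))
    d=np.array(pl)-e[0];print("rim",np.round(e[0],1),round(e[1],1),"need",d.round(1),"along",(d@[.496,.869]).round(1),"lat",(d@[.869,-.496]).round(1));return np.array(e[0])
E
python3 - <<'E'
from h import *
s,p=wrist();c=rim(p);rel(s,c)
E
```

```text
rim [ 602.5 -116.2] 19.1 need [1.5 2.4] along 2.8 lat 0.1
tip [ 590.  -140.    59.7] cup ahead 26.9 lat -1.0
```

Now 2.8 mm remain. One more short push of about 2.6 mm, then I back straight off and rise.

Call:
{"name": "apply_moves", "arguments": {"targets": [[[0.8,0,0.3],[0,0,0],0.3],[[1.6,0,0.6],[0,0,0],0.3],[[2.2,0,0.8],[0,0,0],0.3],[[2.5,0,0.9],[0,0,0],0.3],[[2.5,0,0.9],[0,0,0],0.3],[[0,0,0],[0,0,0],0.3],[[-5,0,-2],[0,0,0],0.3],[[-14,0,-5],[0,0,0],0.3],[[-24,0,-9],[0,0,0],0.3],[[-28,0,-10],[0,0,0],0.3],[[-28,0,-10],[0,0,0],0.3]]}}

```text
time_s: 7.07
tool_pos: [545.4, -218.2, 221.1]
tcp_rot: [0.852, 0.494, 0.15, -0.087]
wrist_force: [0.2, -0.3, -0.2]
opening: 25.5
gripper_force: 0.0
```

```bash
python3 - <<'E'
from h import *
s,p=wrist();print(s["time_s"],s["wrist_force"]);meas2(p);c=rim(p);rel(s,c)
q=snapshot("top");
try: meas2(q)
except Exception as e: print(e)
E
```

```text
7.0667 [ 0.21291418 -0.33070572 -0.24151967]
top [ 604.  -113.9] [95.9 96.5] 37.3 z 53.4 rim [ 603.9 -113.6] 19.3 10950 footpts ((589.8392333984375, -137.64907836914062), 32.642635345458984) 192
need [ 0.  -0.3] 0.3 -84.2
rim [ 603.9 -113.6] 19.3 need [ 0.1 -0.2] along -0.2 lat 0.2
tip [ 574.6 -167.2   59.4] cup ahead 61.1 lat -1.2
top [ 604.5 -111.7] [100.1  96.6] 37.4 z 52.2 rim [ 588.6 -129.6] 42.6 99 footpts ((599.572509765625, -132.5376739501953), 42.51142883300781) 33
need [15.9 17.9] 23.9 48.5
```

The cup is centred to about 0.3 mm and the fingers are clear. I rise straight up, then do a last check.

Call:
{"name": "apply_moves", "arguments": {"targets": [[[5,0,-15],[0,0,0],0.3],[[2,0,-45],[0,0,0],0.3],[[0,0,-80],[0,0,0],0.3],[[0,0,-115],[0,0,0],0.3],[[0,0,-120],[0,0,0],0.3],[[0,0,-120],[0,0,0],0.3],[[0,0,-120],[0,0,0],0.3]]}}

```text
time_s: 7.75
tool_pos: [525.7, -252.5, 333.4]
tcp_rot: [0.852, 0.495, 0.15, -0.087]
wrist_force: [-0.7, 0.3, -0.6]
opening: 25.6
gripper_force: 0.0
```

```bash
python3 - <<'E'
from h import *
s,p=wrist();print(s["time_s"],s["tool_pos"]);meas2(p)
q=snapshot("top");cv2.imwrite("pics/t3.png",q["frame"]);rim(q,(606,-110.6))
E
```

```text
7.75 [ 525.72245734 -252.47959176  333.42486607]
top [ 604.1 -113.8] [96.4 96.1] 37.1 z 53.4 rim [ 603.8 -113.8] 19.0 2056 footpts ((603.6267700195312, -114.12800598144531), 21.799781799316406) 188
need [0.3 0.1] 0.3 12.9
rim [ 605.5 -110.1] 19.2 need [ 0.5 -0.5] along -0.2 lat 0.7
```

View pics/t3.png

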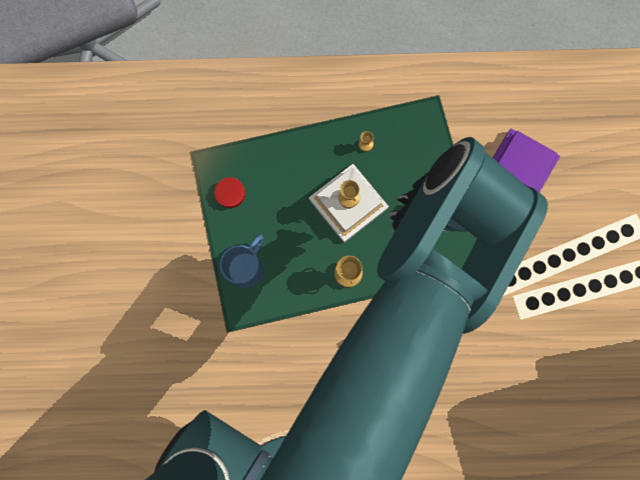

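The cup at (348,193) stands upright in the middle of the plinth, which has not moved, and the robot is clear. I hand the job in.

```bash
python3 -c "
from bench import sign_off;print(sign_off())"
```

```text
the job is handed in; nothing more can be done
None
```

The job is handed in: by both the wrist and top cameras the cup stands upright and free within 1 mm of the plinth's centre. The plinth has not moved, and the arm touched only the cup. The sign-off returned no verdict.

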